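# Seat the lamp cartridge and latch it

### The job

The lamp cartridge sits in the channel of the lamp module but has not been pushed in. Push it along the channel until it is fully home against the housing, and only then swing the latch lever round behind it as far as its stop, to lock it in. Leave the wash bottle, the beaker and the tube rack where they stand.

Things in the scene. Friction and masses are not known exactly. Their poses are not given: they have to be found in the camera images.
- lamp_module: Lamp module fixed to the bench. Origin: on the bench, mid channel, below where the back face of a home cartridge comes; x = push direction, y left, z up. Aluminium base plate 8 mm thick, x -135 to 245 mm, 170 mm wide. On it two steel rails (10 mm wide, tops 30 mm above the bench, x -100 to 90 mm) form a channel 64 mm wide, open at -x.
- dock_face (a point): Mid channel, 30 mm above the bench, on the face of the module's cream housing (x = 90 mm in the module frame) where the cartridge's block stops. The housing is 200 mm wide, 150 mm long, top 100 mm above the bench, with an open-topped slot 48 mm wide, 60 mm deep, that takes the glass lamp.
- cartridge: Loose lamp cartridge, about 0.35 kg: grey block 90 mm long (x), 60 wide, 62 high; flat aluminium back plate at -x, glass lamp 34 mm in diameter sticking out 40 mm at +x. Origin: centre of the block's underside (back face at x = -45 mm). Stands in the channel 40 to 100 mm short of home; home is its origin at x = +45 mm in the module frame.
- latch (a joint): Angle (rad) of the steel latch lever right of the channel. 0: swung fully away, pointing 220 deg counter-clockwise (from above) from the module's +x. Grows as the lever turns clockwise; 2.27 at its stop: straight across the channel along +y, 4 mm behind a home cartridge. Starts at 0 to 0.4, stays where left; 1 to 2 N at the knob turns it.
- latch_pivot (a point): On the lever's upright pivot axis at the lever's mid height, 46 mm above the bench; x = -12, y = -62 mm in the module frame. The lever is 16 mm wide, 12 mm thick, 118 mm long from the pivot. Its stop is a small dark block on the left rail, x -4 to 12 mm, top 56 mm above the bench.
- latch_knob (a point): Top of the upright white knob on the lever, 105 mm from the pivot axis and 95 mm above the bench. The knob is a cylinder 18 mm in diameter, from 55 to 95 mm above the bench.
- wash_bottle: Bystander: loose white bottle with a red cap, 64 mm in diameter, 170 mm high. Origin: centre of its underside. Stands left of the module.
- beaker: Bystander: loose glass beaker, 70 mm in diameter, 90 mm high. Origin: centre of its underside. Stands right of the module.
- tube_rack: Bystander: loose clear rack 200 mm long (its x), 60 mm wide, 122 mm high with six glass tubes. Origin: centre of its underside. Stands farther left of the module.
Not all that is in view belongs to the job. What is shaped like the cartridge but blue, green or purple is not meant.

How it is judged:
By the outcome, as a careful person would: the job done as asked, in the order asked, and still so for the second after the job is handed in, with the robot touching nothing.
It also fails if it takes over 48 s, if anything falls off the work surface, if the arm or the gripper's body presses on something with over 40 N, if the wrist force passes 120 N, or if a joint passes its speed limit or range.

### The arm

A 6-joint arm with a two-finger parallel gripper is mounted at the origin on the work surface. World frame = base frame: x ahead of the robot, y to its left, z up, the work surface at z = 0. Lengths are in m, angles in rad, forces in N, time in s.
With the tool pointing down it reaches from about 0.35 to 0.875 m from the base axis. Payload 15.5 kg.
Tool frame: the origin (TCP) lies between the finger pads; the fingertips stand bot.nose_length ahead of it and the grasp point (between the pads) lies 2 mm behind it (bot.nose_length is the distance from the TCP to the fingertips, in m); z points along the fingers, y is the direction in which the jaws open and shut (so a half turn about z gives the same grasp; the last joint's range is limited). The gripper opens to 85 mm and grips with 20 to 120 N. Pads are 22 mm wide; open, the fingers measure 114 mm over their backs; the gripper's body (76 mm by 85 mm) begins 54 mm behind the grasp point. The pads swing forward as they close: fully open they stand 13 mm farther back than shut.
Start: joints at [1.014, 0.494, 1.345, -0, 1.302, -0.096], TCP at [0.278, 0.56, 0.248] pointing down, gripper open.
Joint ranges: [-2.91, 2.91], [-0.82, 2.16], [0.22, 2.67], [-1.22, 4.37], [0.12, 2.79], [-3.08, 3.08]. Speed limits (rad/s): [1.89, 1.89, 2.57, 3.01, 3.01, 3.01].

### API

Orientations are given as a unit quaternion [w, x, y, z].
In Python, from rig import bot gives the robot as it stands.
- The arm moves only by the tool step_arm, never from a script. Its argument "series" is text: rows parted by semicolons, each of 7 numbers parted by spaces: the turn, a rotation vector about the tool's x, y, z in units of 8 degrees (1.0 is 8 degrees), then the shift along the tool's x, y, z in units of 25 mm (1.0 is 25 mm), then the closure in counts, from 0 (fully open) to 255 (shut). A call has 1 to 8 rows; each row is the pose to reach, as a shift and turn from the pose measured when the call began, along the tool's axes at that moment; what a row does not reach only later rows make up. A row lasts 1/10 s, in which the tool goes at most 50 mm and 8.59 degrees, less where a joint would pass 70% of its speed; a pose out of reach is approached as far as the arm can. A call with a gripper value outside its range is refused whole. The fingers move at their own pace and stop on an object; "newtons" is the grip in N (left out, the last holds). Time passes only in rows, so rows that repeat a pose let the fingers close. It gives the time, the measured TCP pose, the force and the opening at its end, in the units of the state.
- bot.read_state(): the state, without advancing time (a new reading comes with each control period).
- bot.read_camera(name): name is "side" or "top"; returns the picture (480x640x3 uint8, blue, green, red); there is no depth.
- bot.get_calibration(name): a dict with "intrinsics" (3x3 intrinsics, pixels), "dist_coeffs" ([k1, k2, p1, p2, k3] as OpenCV has them; the pictures are not rectified), "view" (4x4, takes a point from world to camera coordinates). Camera axes: x right, y up, looking along -z (the intrinsics and any distortion apply to the point x, -y, -z); pixel columns grow to the right and rows downward; lengths in m; the calibration is good to about 2 mm. A picture is of the moment at which its call begins. get_calibration takes no time and is no camera call.
- bot.job_done(): hands the job in, once; it reports no verdict.
The state is a dict: "t": time; "joints": joint angles; "qd": joint speeds; "joint_torque": joint torques, N m; "position": TCP position; "tcp_rot": TCP orientation; "contact_force": force on the tool from outside, world axes, zero at the start; "moment": the same for the moment, N m; "gripper_width": finger opening in m.
Only numpy, scipy, OpenCV 4.12 (cv2) and the standard library are available. Lean on these libraries where they do the work, as an engineer would, in place of code of your own. Each camera call takes 0.05 s, during which the arm holds its last target. There are 200 camera calls.

## Working session

There is one attempt and no reset: what is moved stays moved. The work goes in short steps, Python scripts to look and compute and a tool call to move; the robot and the scene stay as the last step left them, time stands still between calls to the robot, and variables do not carry over. Pictures are saved under pics/ and viewed, about 8 in all and at most 12, crops included, and the job is handed in when it is done.

Besides the shell and the picture viewer there is one more tool, called after ">>>" by a JSON object that holds its "method" and its "body". step_arm: Moves the arm, as the interface text tells. Its arguments: {"type":"object","properties":{"series":{"type":"string"},"newtons":{"type":"number"}},"required":["series"]}

```bash
mkdir -p pics; ls
python3 - <<'E'
from rig import bot
import cv2,numpy as np
s=bot.read_state();print({k:np.round(v,3).tolist() for k,v in s.items()},bot.nose_length)
for n in("side","top"):
    cv2.imwrite(f"pics/{n}0.png",bot.read_camera(n))
    c=bot.get_calibration(n);print(n,{k:np.round(v,4).tolist() for k,v in c.items()})
E
```

```text
pics
{'t': 0.0, 'joints': [1.013, 0.494, 1.346, 0.0, 1.302, -0.095], 'qd': [0.0, -0.001, 0.002, -0.001, 0.001, 0.0], 'joint_torque': [-0.003, -88.215, -38.386, -0.0, 0.01, 0.0], 'position': [0.278, 0.559, 0.248], 'tcp_rot': [-0.0, 0.229, 0.973, -0.001], 'contact_force': [0.109, -0.612, 0.622], 'moment': [-0.008, 0.038, 0.026], 'gripper_width': 0.086} 0.017
side {'intrinsics': [[457.7864, 0.0, 317.6377], [0.0, 457.7864, 238.7297], [0.0, 0.0, 1.0]], 'dist_coeffs': [-0.1163, 0.0, 0.0, 0.0, 0.0], 'view': [[0.9266, -0.3757, -0.0144, -0.4965], [0.2516, 0.5912, 0.7663, -0.2721], [-0.2793, -0.7137, 0.6423, -0.7986], [0.0, 0.0, 0.0, 1.0]]}
top {'intrinsics': [[592.7142, 0.0, 314.4737], [0.0, 592.7142, 241.6714], [0.0, 0.0, 1.0]], 'dist_coeffs': [-0.1324, 0.0, 0.0, 0.0, 0.0], 'view': [[-0.0766, -0.9971, 0.0015, 0.1408], [0.975, -0.0746, 0.2095, -0.5947], [-0.2088, 0.0175, 0.9778, -1.2995], [0.0, 0.0, 0.0, 1.0]]}
```

View pics/top0.png

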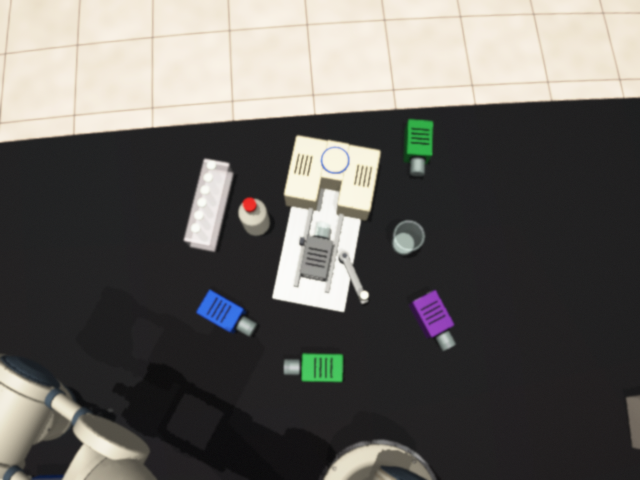

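View pics/side0.png

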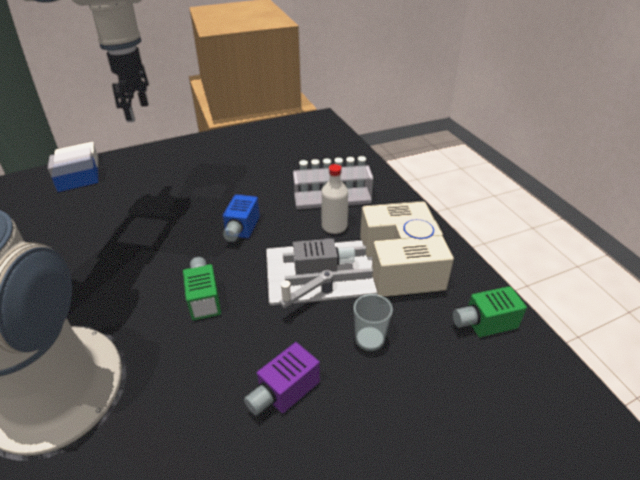

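```bash
cat > h.py <<'E'
import cv2,numpy as np
from rig import bot
def ray(n,uv):
    c=bot.get_calibration(n);K=np.array(c["intrinsics"]);D=np.array(c["dist_coeffs"]);V=np.array(c["view"])
    p=cv2.undistortPoints(np.array(uv,float).reshape(-1,1,2),K,D).reshape(-1,2)
    d=np.c_[p[:,0],-p[:,1],-np.ones(len(p))]@V[:3,:3]
    return -V[:3,:3].T@V[:3,3],d
def onz(n,uv,z):
    o,d=ray(n,uv);return o+d*((np.asarray(z)-o[2])/d[:,2])[:,None]
def two(u,v):  # top px, side px -> point, gap
    o,d=ray("top",[u]);p,e=ray("side",[v]);d=d[0];e=e[0]
    a=np.linalg.lstsq(np.c_[d,-e],p-o,rcond=None)[0];x=o+a[0]*d;y=p+a[1]*e
    return (x+y)/2,np.linalg.norm(x-y)
def pix(n,P):
    c=bot.get_calibration(n);V=np.array(c["view"]);q=np.atleast_2d(P)@V[:3,:3].T+V[:3,3];q=q*[1,-1,-1]
    return cv2.projectPoints(q,np.zeros(3),np.zeros(3),np.array(c["intrinsics"]),np.array(c["dist_coeffs"]))[0].reshape(-1,2)
E
python3 - <<'E'
from h import *
t=cv2.imread("pics/top0.png");s=cv2.imread("pics/side0.png")
a=cv2.resize(t[125:325,260:400],None,fx=3,fy=3,interpolation=cv2.INTER_CUBIC)
b=cv2.resize(s[190:315,255:455],None,fx=1.9,fy=1.9,interpolation=cv2.INTER_CUBIC)
o=np.zeros((600,800,3),np.uint8);o[:,:420]=a;o[:b.shape[0],420:]=b[:,:380];cv2.imwrite("pics/z0.png",o)
h=cv2.cvtColor(t,cv2.COLOR_BGR2HSV)
m=((h[...,1]>28)&(h[...,2]>130)&(h[...,0]<40)).astype(np.uint8);m[:125]=0;m[325:]=0;m[:,:280]=0;m[:,400:]=0
c=max(cv2.findContours(m,0,2)[0],key=cv2.contourArea);print("cream",cv2.minAreaRect(c),cv2.approxPolyDP(c,4,True).reshape(-1,2).tolist())
w=((h[...,1]<25)&(h[...,2]>190)).astype(np.uint8);w[:195]=0;w[325:]=0;w[:,:270]=0;w[:,400:]=0
c=max(cv2.findContours(w,0,2)[0],key=cv2.contourArea);print("white",cv2.approxPolyDP(c,3,True).reshape(-1,2).tolist())
E
```

```text
cream ((331.78619384765625, 176.28334045410156), (88.09965515136719, 71.35093688964844), 11.689370155334473) [[296, 136], [284, 195], [315, 201], [322, 178], [338, 180], [337, 213], [344, 215], [337, 213], [338, 206], [369, 211], [379, 150]]
white [[323, 195], [321, 208], [313, 212], [310, 223], [310, 209], [291, 208], [273, 297], [343, 310], [349, 277], [359, 288], [350, 266], [359, 219], [338, 216], [338, 195]]
```

View pics/z0.png

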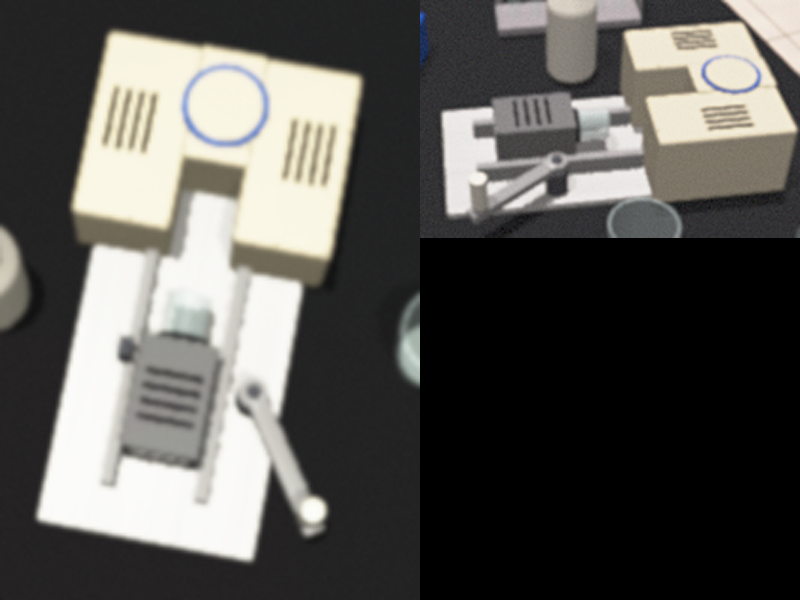

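```bash
cat >> h.py <<'E'
def fit(model,P): # 2D rigid model->P
    model=np.array(model,float);A=model-model.mean(0);B=P[:,:2]-P[:,:2].mean(0)
    th=np.arctan2((A[:,0]*B[:,1]-A[:,1]*B[:,0]).sum(),(A*B).sum());R=np.array([[np.cos(th),-np.sin(th)],[np.sin(th),np.cos(th)]])
    o=P[:,:2].mean(0)-R@model.mean(0);return o,th,R,np.round((P[:,:2]-o-model@R.T)*1000,1)
cr=lambda L:[[260+x/3,125+y/3] for x,y in L]
E
python3 - <<'E'
from h import *
P=onz("top",cr([(108,32),(361,75),(74,210),(327,258),(38,520),(252,560)]),[.1]*4+[.008]*2)
o,th,R,r=fit([(.24,.1),(.24,-.1),(.09,.1),(.09,-.1),(-.135,.085),(-.135,-.085)],P)
print("module",o,np.degrees(th),r.tolist())
np.savez("mod.npz",o=o,R=R,th=th)
k,g=two(*[cr([(313,511)])[0],[286.6,283.7]]);print("knob",k,g,R.T@(k[:2]-o))
k2=onz("top",cr([(313,511)]),.095)[0];print("knobz",k2,R.T@(k2[:2]-o))
p,g=two(cr([(253,391)])[0],[327.6,274.2]);print("pivot",p,g,R.T@(p[:2]-o))
hc,g=two(cr([(327,258)])[0],[255+(648-420)/1.9,190+97/1.9]);print("housing corner",hc,g,R.T@(hc[:2]-o))
C=onz("top",cr([(122,447),(205,462),(221,345),(138,335)]),.07);print("cart",np.round((C[:,:2]-o)@R,4).tolist())
c,g=two(cr([(122,447)])[0],[255+(493-420)/1.9,190+98/1.9]);print("cart BL",c,g)
for n,q in(("bottle",((250,204),.17)),("beaker",((408,237),.045)),("rack",((209,205),.12))):
    x=onz("top",[q[0]],q[1])[0];print(n,x,R.T@(x[:2]-o))
d=R.T@(k2[:2]-o)-[-.012,-.062];print("latch",np.radians(220)-np.arctan2(d[1],d[0])%(2*np.pi),np.hypot(*d))
E
```

```text
module [0.59544821 0.08480046] -15.071415302088779 [[-1.8, 0.2], [0.1, 0.5], [0.9, -3.1], [0.8, 2.2], [-0.0, 0.3], [0.2, 0.0]]
knob [ 0.46974649 -0.00535327  0.09319286] 0.0035388840789975637 [-0.09793586 -0.11973798]
knobz [ 0.46777779 -0.00490571  0.095     ] [-0.09995322 -0.11981772]
pivot [0.56955325 0.02821214 0.05047132] 0.0013178629267611762 [-0.01028998 -0.0613751 ]
housing corner [ 0.64278721 -0.02639447  0.15843522] 0.0018254781495360012 [ 0.07462387 -0.09506088]
cart [[-0.0754, 0.0284], [-0.075, -0.0351], [0.0158, -0.0308], [0.0118, 0.0328]]
cart BL [0.53161986 0.13156491 0.07043203] 0.0033400580643730858
bottle [0.67386068 0.22847851 0.17      ] [0.03835571 0.15912492]
beaker [ 0.60194315 -0.12468322  0.045     ] [ 0.06074206 -0.20058913]
rack [0.69327176 0.32499417 0.12      ] [0.03200283 0.25736799]
latch 0.11659356668638488 0.10525520574738416
```

Run:
```python
from h import *
m=np.load("mod.npz");o,R=m["o"],m["R"]
L=[(.09,-.1,.1),(.09,-.024,.1),(.24,-.1,.1),(-.135,-.085,.008),(-.135,.085,.008)]
W=[[*(o+R@np.array(l[:2])),l[2]] for l in L]
q=pix("side",W);print(np.round(q,1).tolist(),np.round((q-[255,190])*1.9+[420,0]).tolist())
```

```text
[[380.8, 264.9], [372.6, 240.1], [453.9, 257.6], [269.2, 302.6], [266.1, 249.0]] [[659.0, 142.0], [643.0, 95.0], [798.0, 128.0], [447.0, 214.0], [441.0, 112.0]]
```

```bash
cat >> h.py <<'E'
from scipy.spatial.transform import Rotation as Ro
def cur():
    s=bot.read_state();q=s["tcp_rot"];return s,np.array(s["position"]),Ro.from_quat([q[1],q[2],q[3],q[0]])
m=np.load("mod.npz");o,Rm,th=m["o"],m["R"],float(m["th"])
def where():
    s,p,r=cur();l=Rm.T@(p[:2]-o);M=Ro.from_euler("z",th).inv()*r;y=M.as_matrix()[:2,0]
    print("t",round(s["t"],2),"mod xy",np.round(l*1000,1),"z",round(p[2]*1000,1),"toolx yaw(mod)",round(np.degrees(np.arctan2(y[1],y[0])),1),"F",np.round(s["contact_force"],1),"j",np.round(s["joints"],2),"w",round(s["gripper_width"],3))
def rows(T,g): # T: (x,y,z mm in module, yaw deg of tool x in module)
    s,p,r=cur();out=[]
    for x,y,z,a in T:
        P=np.r_[o+Rm@np.array([x,y])/1e3,z/1e3]
        G=Ro.from_euler("z",th+np.radians(a))*Ro.from_euler("x",np.pi)
        d=r.inv().apply(P-p)/.025;w=np.degrees((r.inv()*G).as_rotvec())/8
        out.append(" ".join(f"{v:.2f}" for v in [*w,*d])+f" {g}")
    print("; ".join(out))
E
python3 -c "
from h import *
where();rows([(-125,0,248,180),(-125,0,43,180)],255)"
```

```text
t 0.1 mod xy [-429.6  375.7] z 247.7 toolx yaw(mod) 168.6 F [-0.7  0.3 -0.1] j [ 1.01  0.49  1.35 -0.    1.3  -0.1 ] w 0.086
-0.01 -0.00 -1.42 -14.91 -12.33 0.00 255; -0.01 -0.00 -1.42 -14.91 -12.32 8.20 255
```

>>> {"method": "step_arm", "body": {"series": "0 0 -0.4 -3.7 -3.1 0 255; 0 0 -0.8 -7.4 -6.2 0 255; 0 0 -1.42 -14.9 -12.3 0 255; 0 0 -1.42 -14.9 -12.3 0 255; 0 0 -1.42 -14.9 -12.3 0 255; 0 0 -1.42 -14.9 -12.3 0 255; 0 0 -1.42 -14.9 -12.3 0 255; 0 0 -1.42 -14.9 -12.3 0 255", "newtons": 40}}

```text
t: 0.9
position: [0.4411, 0.192, 0.248]
tcp_rot: [-0.0, 0.131, 0.991, -0.0]
contact_force: [1.2, 0.5, -0.8]
gripper_width: 0.0001
```

```bash
python3 -c "
from h import *
where();rows([(-125,0,200,180),(-125,0,43,180)],255)"
```

```text
t 0.9 mod xy [-176.9   63.4] z 248.0 toolx yaw(mod) 180.0 F [ 1.2  0.5 -0.8] j [ 0.29  0.29  1.69 -0.    1.16 -1.02] w 0.0
-0.01 -0.00 -0.00 -2.08 -2.53 1.92 255; -0.01 -0.00 -0.00 -2.08 -2.53 8.20 255
```

>>> {"method": "step_arm", "body": {"series": "0 0 0 -1.05 -1.26 1 255; 0 0 0 -2.08 -2.53 2 255; 0 0 0 -2.08 -2.53 3.8 255; 0 0 0 -2.08 -2.53 5.6 255; 0 0 0 -2.08 -2.53 7.2 255; 0 0 0 -2.08 -2.53 8.2 255; 0 0 0 -2.08 -2.53 8.2 255; 0 0 0 -2.08 -2.53 8.2 255"}}

```text
t: 1.7
position: [0.4747, 0.1172, 0.0434]
tcp_rot: [-0.001, 0.131, 0.991, -0.001]
contact_force: [-0.4, 0.2, 0.1]
gripper_width: -0.0003
```

Run:
```python
from h import *
where()
t=bot.read_camera("top");s=bot.read_camera("side")
a=cv2.resize(t[190:325,260:400],None,fx=3,fy=3,interpolation=cv2.INTER_CUBIC)
b=cv2.resize(s[190:315,255:455],None,fx=1.9,fy=1.9,interpolation=cv2.INTER_CUBIC)
o_=np.zeros((410,800,3),np.uint8);o_[:405,:420]=a;o_[:b.shape[0],420:]=b;cv2.imwrite("pics/z1.png",o_)
```

```text
t 1.7 mod xy [-1.251e+02 -1.000e-01] z 43.4 toolx yaw(mod) 180.0 F [-0.4  0.2  0.1] j [ 0.12  0.63  1.87 -0.    0.64 -1.19] w -0.0
```

View pics/z1.png

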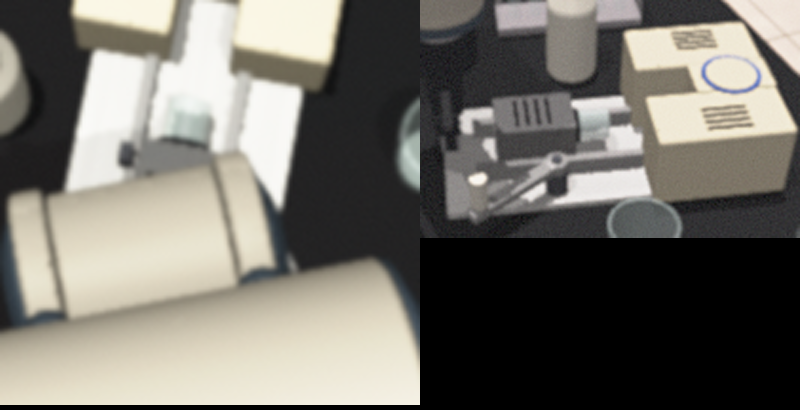

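>>> {"method": "step_arm", "body": {"series": "0 0 0 -0.6 0 0 255; 0 0 0 -1.2 0 0 255; 0 0 0 -1.5 0 0 255; 0 0 0 -1.8 0 0 255; 0 0 0 -2.1 0 0 255; 0 0 0 -2.4 0 0 255; 0 0 0 -2.7 0 0 255; 0 0 0 -2.9 0 0 255"}}

```text
t: 2.6
position: [0.5453, 0.0985, 0.0449]
tcp_rot: [0.0, 0.131, 0.991, -0.0]
contact_force: [-7.1, 1.8, 9.3]
gripper_width: 0.0002
```

```bash
python3 -c "
from h import *
where()"
```

```text
t 2.6 mod xy [-52.    0.2] z 44.9 toolx yaw(mod) 180.0 F [-7.1  1.8  9.3] j [ 0.07  0.67  1.71 -0.    0.76 -1.24] w 0.0
```

Run:
```python
from h import *
s=bot.read_camera("side");where()
cv2.imwrite("pics/z2.png",cv2.resize(s[190:315,240:440],None,fx=4,fy=4,interpolation=cv2.INTER_CUBIC))
```

```text
t 2.65 mod xy [-51.2   0.3] z 45.0 toolx yaw(mod) 180.0 F [-1.7  0.2  4.6] j [ 0.07  0.67  1.71 -0.    0.76 -1.24] w -0.0
```

View pics/z2.png

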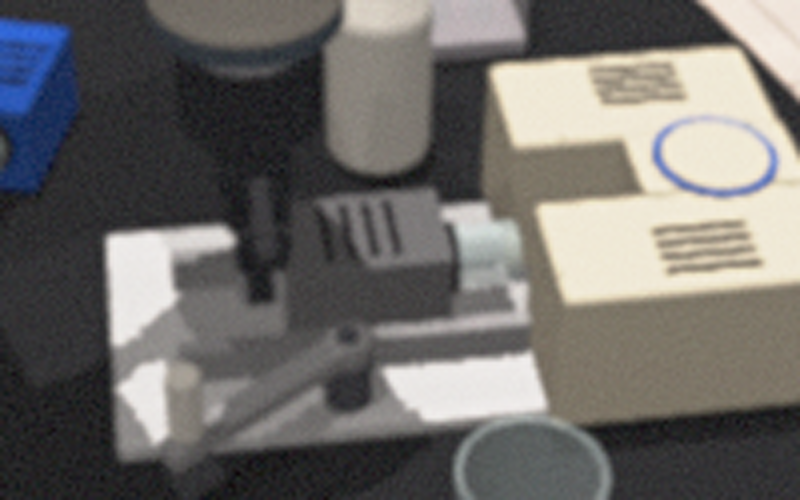

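>>> {"method": "step_arm", "body": {"series": "0 0 0 0.4 0 0 255; 0 0 0 0.4 0 0.3 255; 0 0 0 0.4 0 0.63 255; 0 0 0 0.2 0 0.63 255; 0 0 0 0 0 0.63 255; 0 0 0 -0.2 0 0.63 255; 0 0 0 -0.4 0 0.63 255; 0 0 0 -0.6 0 0.63 255"}}

```text
t: 3.45
position: [0.5611, 0.0943, 0.0293]
tcp_rot: [0.001, 0.131, 0.991, -0.0]
contact_force: [-2.2, 0.9, 0.2]
gripper_width: -0.0002
```

```bash
python3 -c "
from h import *
where();rows([(-12,0,29,180)],255)"
```

```text
t 3.45 mod xy [-35.7   0.3] z 29.3 toolx yaw(mod) 180.0 F [-2.2  0.9  0.2] j [ 0.06  0.71  1.68 -0.    0.75 -1.24] w -0.0
-0.00 0.01 -0.00 -0.95 -0.01 0.01 255
```

Low push is clean (2 N, no lift). Continue gently to home.

>>> {"method": "step_arm", "body": {"series": "0 0 0 -0.2 0 0 255; 0 0 0 -0.4 0 0 255; 0 0 0 -0.55 0 0 255; 0 0 0 -0.65 0 0 255; 0 0 0 -0.75 0 0 255; 0 0 0 -0.8 0 0 255; 0 0 0 -0.84 0 0 255; 0 0 0 -0.84 0 0 255"}}

```text
t: 4.25
position: [0.5815, 0.0888, 0.0294]
tcp_rot: [0.001, 0.131, 0.991, -0.0]
contact_force: [-1.1, -0.6, 0.9]
gripper_width: -0.0
```

```bash
python3 -c "
from h import *
where()"
```

```text
t 4.25 mod xy [-14.5   0.2] z 29.4 toolx yaw(mod) 180.0 F [-1.1 -0.6  0.9] j [ 0.05  0.73  1.63 -0.    0.78 -1.26] w -0.0
```

>>> {"method": "step_arm", "body": {"series": "0 0 0 -0.04 0 0 255; 0 0 0 -0.08 0 0 255; 0 0 0 -0.12 0 0 255; 0 0 0 -0.16 0 0 255"}}

```text
t: 4.65
position: [0.5831, 0.0881, 0.029]
tcp_rot: [-0.001, 0.131, 0.991, -0.0]
contact_force: [-15.9, 6.1, 6.0]
gripper_width: 0.0002
```

>>> {"method": "step_arm", "body": {"series": "0 0 0 -0.04 0 0 255; 0 0 0 -0.08 0 0 255; 0 0 0 -0.12 0 0 255"}}

```text
t: 4.95
position: [0.5829, 0.0878, 0.0284]
tcp_rot: [-0.004, 0.131, 0.991, -0.001]
contact_force: [-18.9, 6.7, 2.9]
gripper_width: -0.0002
```

```bash
python3 -c "
from h import *
where()"
```

```text
t 4.95 mod xy [-12.8  -0.4] z 28.4 toolx yaw(mod) 180.0 F [-18.9   6.7   2.9] j [ 0.05  0.73  1.62  0.    0.8  -1.26] w -0.0
```

>>> {"method": "step_arm", "body": {"series": "0 0 0 0.5 0 0 255; 0 0 0 1.5 0 0 255; 0 0 0 2.5 0 0 255; 0 0 0 2.5 0 -1.5 255; 0 0 0 2.5 0 -3 255; 0 0 0 2.5 0 -5 255; 0 0 0 2.5 0 -5.2 255; 0 0 0 2.5 0 -5.2 255"}}

```text
t: 5.75
position: [0.5249, 0.1041, 0.1606]
tcp_rot: [-0.002, 0.131, 0.991, -0.0]
contact_force: [0.2, -0.4, -0.5]
gripper_width: -0.0
```

```bash
python3 -c "
from h import *
where();rows([(-78,-154,160,123),(-78,-154,77,123)],255)"
```

```text
t 5.75 mod xy [-73.1   0.3] z 160.6 toolx yaw(mod) 180.0 F [ 0.2 -0.4 -0.5] j [ 0.08  0.48  1.67  0.    1.   -1.22] w -0.0
-0.02 -0.03 7.12 0.19 -6.17 0.03 255; -0.02 -0.03 7.12 0.18 -6.17 3.35 255
```

>>> {"method": "step_arm", "body": {"series": "0 0 0.9 0.2 -1 0 255; 0 0 1.8 0.2 -2 0 255; 0 0 2.7 0.2 -3 0 255; 0 0 3.6 0.2 -4 0 255; 0 0 4.5 0.2 -5 0 255; 0 0 5.5 0.2 -6.17 0 255; 0 0 6.5 0.2 -6.17 0 255; 0 0 7.1 0.2 -6.17 0 255"}}

```text
t: 6.55
position: [0.4792, -0.0443, 0.1594]
tcp_rot: [-0.003, 0.59, 0.807, -0.002]
contact_force: [0.5, 0.8, -0.2]
gripper_width: 0.0002
```

Run:
```python
from h import *
where();rows([(-78,-154,77,123)],255)
t=bot.read_camera("top");s=bot.read_camera("side")
cv2.imwrite("pics/top3.png",t)
a=cv2.resize(t[125:325,260:400],None,fx=3,fy=3,interpolation=cv2.INTER_CUBIC)
b=cv2.resize(s[190:315,255:455],None,fx=1.9,fy=1.9,interpolation=cv2.INTER_CUBIC)
q=np.zeros((600,800,3),np.uint8);q[:,:420]=a;q[:b.shape[0],420:]=b;cv2.imwrite("pics/z3.png",q)
```

```text
t 6.55 mod xy [ -78.7 -154.9] z 159.4 toolx yaw(mod) 122.8 F [ 0.5  0.8 -0.2] j [-0.22  0.42  1.79 -0.    0.94 -0.52] w 0.0
-0.05 -0.02 -0.03 0.00 0.06 3.30 255
```

View pics/z3.png

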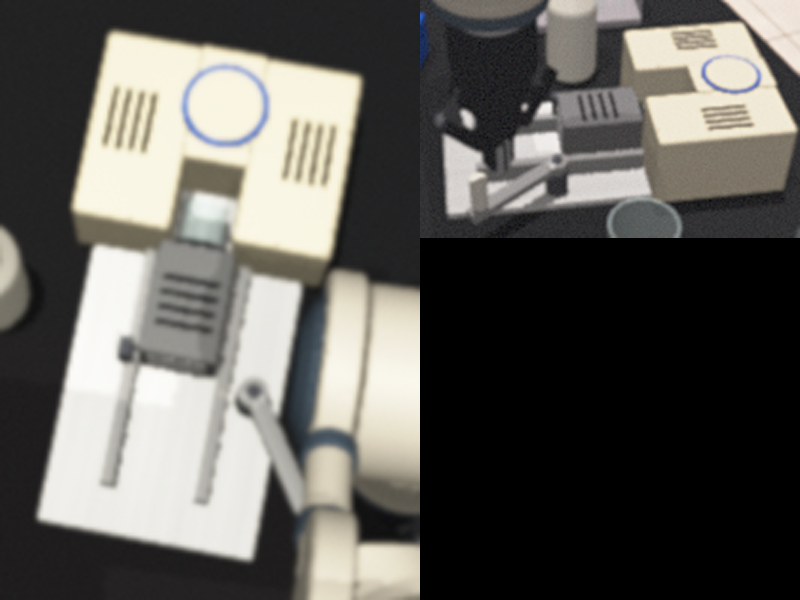

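Run:
```python
from h import *
C=onz("top",cr([(140,356),(221,370),(238,250),(158,240)]),.07);print("cart",np.round((C[:,:2]-o)@Rm*1000,1).tolist())
# predicted home corners in crop px, and grey profile along the channel centre
L=[(0,.03),(0,-.03),(.09,-.03),(.09,.03)]
print(((pix("top",[[*(o+Rm@np.array(l)),.07] for l in L])-[260,125])*3).round(0).tolist())
T0=cv2.imread("pics/top0.png",0).astype(np.float32);T1=cv2.imread("pics/top3.png",0).astype(np.float32)
for T,a,b in((T0,-95,-55),(T0,0,35),(T1,-20,20),(T1,75,110)):
    xs=np.arange(a,b,2.5);v=0
    for y in(-20,-10,0,10,20):
        p=pix("top",[[*(o+Rm@np.array([x,y])/1e3),.07] for x in xs]).astype(np.float32);v=v+cv2.remap(T,p[:,:1],p[:,1:],1).ravel()/5
    print(list(zip(xs.tolist(),v.round(0).astype(int).tolist())))
```

```text
cart [[-4.1, 28.3], [-3.3, -34.3], [92.1, -30.4], [88.5, 31.8]]
[[139.0, 350.0], [216.0, 365.0], [237.0, 253.0], [161.0, 239.0]]
[(-95.0, 250), (-92.5, 250), (-90.0, 250), (-87.5, 249), (-85.0, 241), (-82.5, 201), (-80.0, 135), (-77.5, 115), (-75.0, 122), (-72.5, 135), (-70.0, 149), (-67.5, 153), (-65.0, 154), (-62.5, 154), (-60.0, 153), (-57.5, 153)]
[(0.0, 148), (2.5, 148), (5.0, 149), (7.5, 149), (10.0, 148), (12.5, 144), (15.0, 131), (17.5, 124), (20.0, 152), (22.5, 186), (25.0, 200), (27.5, 202), (30.0, 201), (32.5, 200)]
[(-20.0, 243), (-17.5, 242), (-15.0, 239), (-12.5, 221), (-10.0, 168), (-7.5, 114), (-5.0, 102), (-2.5, 106), (0.0, 111), (2.5, 124), (5.0, 139), (7.5, 144), (10.0, 144), (12.5, 143), (15.0, 143), (17.5, 142)]
[(75.0, 141), (77.5, 141), (80.0, 140), (82.5, 140), (85.0, 139), (87.5, 133), (90.0, 116), (92.5, 105), (95.0, 126), (97.5, 149), (100.0, 157), (102.5, 159), (105.0, 161), (107.5, 165)]
```

>>> {"method": "step_arm", "body": {"series": "0 0 0 0 0.06 1.5 255; 0 0 0 0 0.06 2.8 255; 0 0 0 0 0.06 3.3 255; 0 0 0 0 0.06 3.3 255"}}

```text
t: 7.05
position: [0.4788, -0.0427, 0.0748]
tcp_rot: [-0.005, 0.587, 0.81, -0.003]
contact_force: [0.4, -0.5, 0.0]
gripper_width: 0.0001
```

```bash
cat >> h.py <<'E'
def arc(phis,d,z=77):
    T=[]
    for f in phis:
        a=np.radians(f);T.append((-12+105*np.cos(a)-d*np.sin(a),-62+105*np.sin(a)+d*np.cos(a),z,f-90))
    print(np.round(T,1).tolist());rows(T,255)
E
python3 -c "
from h import *
where();arc([213,210,206,202,198,194,190,186],20)"
```

```text
t 7.05 mod xy [ -79.5 -153.5] z 74.8 toolx yaw(mod) 123.2 F [ 0.4 -0.5  0. ] j [-0.21  0.56  1.87 -0.    0.72 -0.53] w 0.0
[[-89.2, -136.0, 77.0, 123.0], [-92.9, -131.8, 77.0, 120.0], [-97.6, -126.0, 77.0, 116.0], [-101.9, -119.9, 77.0, 112.0], [-105.7, -113.5, 77.0, 108.0], [-109.0, -106.8, 77.0, 104.0], [-111.9, -99.9, 77.0, 100.0], [-114.3, -92.9, 77.0, 96.0]]
-0.07 -0.04 0.03 0.80 0.06 -0.08 255; -0.07 -0.03 0.40 1.02 0.02 -0.08 255; -0.07 -0.03 0.90 1.32 -0.01 -0.08 255; -0.07 -0.03 1.40 1.61 -0.01 -0.08 255; -0.08 -0.03 1.90 1.91 -0.00 -0.08 255; -0.08 -0.02 2.40 2.21 0.03 -0.08 255; -0.08 -0.02 2.90 2.50 0.09 -0.08 255; -0.08 -0.02 3.40 2.79 0.16 -0.07 255
```

>>> {"method": "step_arm", "body": {"series": "-0.07 -0.03 0 0.8 0.06 -0.08 255; -0.07 -0.03 0.4 1.02 0.02 -0.08 255; -0.07 -0.03 0.9 1.32 0 -0.08 255; -0.07 -0.03 1.4 1.61 0 -0.08 255; -0.08 -0.03 1.9 1.91 0 -0.08 255; -0.08 -0.02 2.4 2.21 0.03 -0.08 255; -0.08 -0.02 2.9 2.5 0.09 -0.08 255; -0.08 -0.02 3.4 2.79 0.16 -0.08 255"}}

```text
t: 7.85
position: [0.4609, 0.0251, 0.0777]
tcp_rot: [0.0, 0.761, 0.649, 0.0]
contact_force: [0.5, -1.4, -1.4]
gripper_width: -0.0002
```

```bash
python3 -c "
from h import *
where();arc([183,178,173,168,163,158,153,148],20)"
```

```text
t 7.85 mod xy [-114.4  -92.6] z 77.7 toolx yaw(mod) 96.0 F [ 0.5 -1.4 -1.4] j [-0.07  0.54  1.92 -0.    0.68  0.08] w -0.0
[[-115.8, -87.5, 77.0, 93.0], [-117.6, -78.3, 77.0, 88.0], [-118.7, -69.1, 77.0, 83.0], [-118.9, -59.7, 77.0, 78.0], [-118.3, -50.4, 77.0, 73.0], [-116.8, -41.2, 77.0, 68.0], [-114.6, -32.2, 77.0, 63.0], [-111.6, -23.3, 77.0, 58.0]]
0.00 0.00 0.37 0.21 -0.04 0.03 255; 0.00 0.00 1.00 0.58 -0.07 0.03 255; 0.00 0.00 1.62 0.95 -0.07 0.03 255; 0.00 0.00 2.25 1.33 -0.04 0.03 255; 0.00 0.00 2.87 1.69 0.02 0.03 255; 0.00 0.00 3.50 2.05 0.12 0.03 255; 0.00 0.00 4.12 2.41 0.24 0.03 255; 0.00 0.00 4.75 2.74 0.40 0.03 255
```

>>> {"method": "step_arm", "body": {"series": "0 0 0.37 0.21 -0.04 0.03 255; 0 0 1 0.58 -0.07 0.03 255; 0 0 1.62 0.95 -0.07 0.03 255; 0 0 2.25 1.33 -0.04 0.03 255; 0 0 2.87 1.69 0.02 0.03 255; 0 0 3.5 2.05 0.12 0.03 255; 0 0 4.12 2.41 0.24 0.03 255; 0 0 4.75 2.74 0.4 0.03 255"}}

```text
t: 8.65
position: [0.4816, 0.0917, 0.0775]
tcp_rot: [0.0, 0.931, 0.365, 0.0]
contact_force: [-2.4, -0.5, -0.2]
gripper_width: 0.0
```

```bash
python3 -c "
from h import *
where();arc([145,140,135,130,125,120,115,110],20)
s=bot.read_camera('side');cv2.imwrite('pics/z4.png',cv2.resize(s[190:315,240:440],None,fx=3,fy=3,interpolation=cv2.INTER_CUBIC))"
```

```text
t 8.65 mod xy [-111.7  -22.9] z 77.5 toolx yaw(mod) 57.9 F [-2.4 -0.5 -0.2] j [ 0.07  0.56  1.85 -0.    0.73  0.89] w 0.0
[[-109.5, -18.2, 77.0, 55.0], [-105.3, -9.8, 77.0, 50.0], [-100.4, -1.9, 77.0, 45.0], [-94.8, 5.6, 77.0, 40.0], [-88.6, 12.5, 77.0, 35.0], [-81.8, 18.9, 77.0, 30.0], [-74.5, 24.7, 77.0, 25.0], [-66.7, 29.8, 77.0, 20.0]]
0.00 -0.00 0.37 0.21 -0.02 0.02 255; 0.00 -0.00 0.99 0.58 -0.06 0.02 255; 0.00 -0.00 1.62 0.95 -0.06 0.02 255; 0.00 -0.00 2.24 1.33 -0.03 0.02 255; 0.00 -0.00 2.87 1.69 0.03 0.02 255; 0.00 -0.00 3.49 2.05 0.13 0.02 255; 0.00 -0.00 4.12 2.41 0.25 0.02 255; 0.00 -0.00 4.74 2.75 0.41 0.02 255
```

View pics/z4.png

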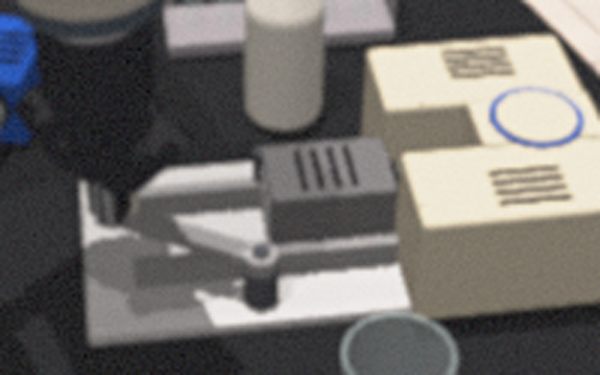

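The lever has come with the tool, pivot at (262,250), arm pointing to (135,200), and the block sits against the housing. I'm continuing the arc.

>>> {"method": "step_arm", "body": {"series": "0 0 0.37 0.21 -0.02 0.02 255; 0 0 1 0.58 -0.06 0.02 255; 0 0 1.62 0.95 -0.06 0.02 255; 0 0 2.25 1.33 -0.03 0.02 255; 0 0 2.87 1.69 0.03 0.02 255; 0 0 3.5 2.05 0.13 0.02 255; 0 0 4.12 2.41 0.25 0.02 255; 0 0 4.74 2.75 0.41 0.02 255"}}

```text
t: 9.5
position: [0.5403, 0.1316, 0.0776]
tcp_rot: [0.0, 0.999, 0.04, 0.001]
contact_force: [-1.3, 0.4, -1.0]
gripper_width: 0.0
```

```bash
python3 -c "
from h import *
where();arc([107,104,101,98,96,94,93,92],20)"
```

```text
t 9.5 mod xy [-65.4  30.8] z 77.6 toolx yaw(mod) 19.7 F [-1.3  0.4 -1. ] j [ 0.13  0.62  1.69 -0.    0.83  1.62] w 0.0
[[-61.8, 32.6, 77.0, 17.0], [-56.8, 35.0, 77.0, 14.0], [-51.7, 37.3, 77.0, 11.0], [-46.4, 39.2, 77.0, 8.0], [-42.9, 40.3, 77.0, 6.0], [-39.3, 41.3, 77.0, 4.0], [-37.5, 41.8, 77.0, 3.0], [-35.7, 42.2, 77.0, 2.0]]
0.00 -0.01 0.34 0.16 -0.02 0.02 255; 0.00 -0.01 0.71 0.38 -0.04 0.02 255; 0.00 -0.01 1.09 0.61 -0.06 0.02 255; 0.00 -0.01 1.46 0.83 -0.06 0.02 255; 0.00 -0.01 1.71 0.98 -0.05 0.02 255; 0.00 -0.01 1.96 1.13 -0.04 0.02 255; 0.00 -0.01 2.09 1.20 -0.04 0.02 255; 0.00 -0.01 2.21 1.28 -0.03 0.02 255
```

>>> {"method": "step_arm", "body": {"series": "0 0 0.34 0.16 -0.02 0.02 255; 0 0 0.71 0.38 -0.04 0.02 255; 0 0 1.09 0.61 -0.06 0.02 255; 0 0 1.46 0.83 -0.06 0.02 255; 0 0 1.71 0.98 -0.05 0.02 255; 0 0 1.96 1.13 -0.04 0.02 255; 0 0 2.09 1.2 -0.04 0.02 255; 0 0 2.21 1.28 -0.03 0.02 255"}}

```text
t: 10.3
position: [0.5721, 0.1349, 0.0774]
tcp_rot: [-0.0, 0.994, -0.113, 0.001]
contact_force: [-1.2, 1.1, 1.3]
gripper_width: 0.0001
```

```bash
python3 -c "
from h import *
where();arc([91,90,89,88],20)"
```

```text
t 10.3 mod xy [-35.6  42.3] z 77.4 toolx yaw(mod) 2.1 F [-1.2  1.1  1.3] j [ 0.13  0.65  1.61 -0.    0.88  1.93] w 0.0
[[-33.8, 42.6, 77.0, 1.0], [-32.0, 43.0, 77.0, 0.0], [-30.2, 43.3, 77.0, -1.0], [-28.3, 43.6, 77.0, -2.0]]
-0.00 -0.01 0.14 0.07 -0.01 0.02 255; -0.00 -0.01 0.26 0.14 -0.02 0.02 255; -0.00 -0.01 0.39 0.22 -0.03 0.02 255; -0.00 -0.01 0.51 0.29 -0.04 0.02 255
```

Now into the stop, in small increments, watching the force.

>>> {"method": "step_arm", "body": {"series": "0 0 0.14 0.07 0 0.02 255; 0 0 0.26 0.14 0 0.02 255; 0 0 0.26 0.18 0 0.02 255; 0 0 0.26 0.22 0 0.02 255"}}

```text
t: 10.7
position: [0.5768, 0.1337, 0.0768]
tcp_rot: [-0.0, 0.991, -0.131, 0.0]
contact_force: [-8.2, 5.1, 5.8]
gripper_width: 0.0002
```

>>> {"method": "step_arm", "body": {"series": "0 0 0 0.03 0 0 255; 0 0 0 0.06 0 0 255; 0 0 0 0.06 0 0 255"}}

```text
t: 11.0
position: [0.5768, 0.1337, 0.0768]
tcp_rot: [-0.0, 0.991, -0.13, -0.001]
contact_force: [-9.7, 4.5, 7.3]
gripper_width: 0.0001
```

```bash
python3 -c "
from h import *
where()"
```

```text
t 11.0 mod xy [-30.7  42.4] z 76.8 toolx yaw(mod) 0.1 F [-9.7  4.5  7.3] j [0.13 0.66 1.59 0.   0.89 1.96] w 0.0
```

>>> {"method": "step_arm", "body": {"series": "0 0 0 0.06 0 0 255; 0 0 0 0.12 0 0 255; 0 0 0 0.12 0 0 255"}}

```text
t: 11.3
position: [0.577, 0.1336, 0.0765]
tcp_rot: [0.0, 0.991, -0.13, -0.004]
contact_force: [-17.4, 8.6, 11.8]
gripper_width: -0.0001
```

>>> {"method": "step_arm", "body": {"series": "0 0 0 -0.3 0 0 255; 0 0 0 -1 0 0 255; 0 0 0 -1.8 0 0 255; 0 0 0 -1.8 0 -2 255; 0 0 0 -1.8 0 -4 255; 0 0 0 -3.5 0 -5 255; 0 0 0 -5 0 -5 255; 0 0 0 -5 0 -5 255"}}

```text
t: 12.1
position: [0.4532, 0.1663, 0.2033]
tcp_rot: [0.0, 0.992, -0.129, -0.004]
contact_force: [0.9, -0.6, -0.3]
gripper_width: -0.0001
```

>>> {"method": "step_arm", "body": {"series": "0 0 0 -1 -1.5 0 255; 0 0 0 -1 -3 0 255; 0 0 0 -1 -5 0 255; 0 0 0 -1 -7 0 255; 0 0 0 -1 -8 0 255; 0 0 0 -1 -8 0 255; 0 0 0 -1 -8 0 255"}}

```text
t: 12.8
position: [0.4801, 0.3659, 0.2027]
tcp_rot: [0.0, 0.992, -0.129, -0.005]
contact_force: [-1.1, -0.7, -0.5]
gripper_width: -0.0
```

Run:
```python
from h import *
where()
t=bot.read_camera("top");s=bot.read_camera("side")
cv2.imwrite("pics/top5.png",t)
a=cv2.resize(t[125:325,260:400],None,fx=3,fy=3,interpolation=cv2.INTER_CUBIC)
b=cv2.resize(s[190:315,255:455],None,fx=1.9,fy=1.9,interpolation=cv2.INTER_CUBIC)
q=np.zeros((600,800,3),np.uint8);q[:,:420]=a;q[:b.shape[0],420:]=b
q[250:535,420:]=cv2.resize(t,(380,285));cv2.imwrite("pics/z5.png",q)
```

```text
t 12.8 mod xy [-184.4  241.5] z 202.7 toolx yaw(mod) 0.3 F [-1.1 -0.7 -0.5] j [0.55 0.51 1.45 0.01 1.19 2.38] w -0.0
```

View pics/z5.png

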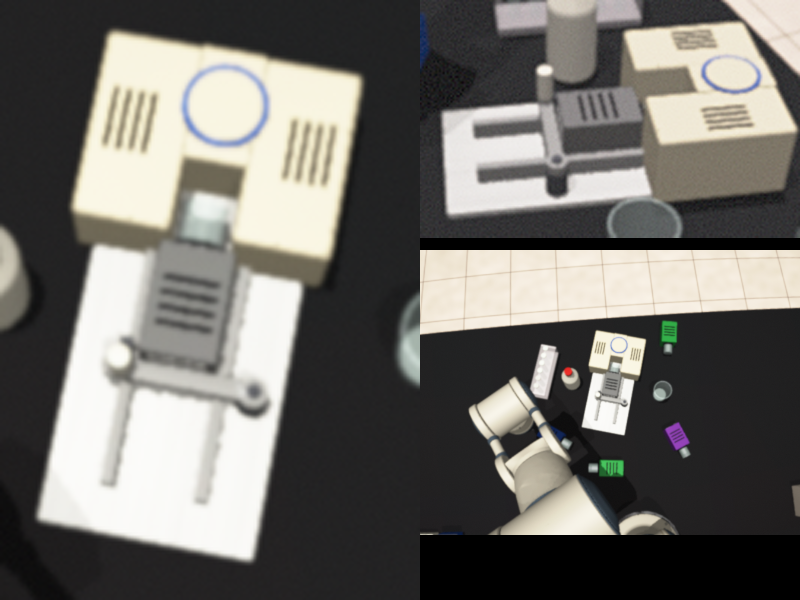

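Run:
```python
from h import *
k=onz("top",cr([(119,357)]),.095)[0];l=Rm.T@(k[:2]-o);d=l-[-.012,-.062]
print("knob",l,"latch",np.radians(220)-np.arctan2(d[1],d[0]))
a=cv2.imread("pics/top0.png").astype(int);b=cv2.imread("pics/top5.png").astype(int)
for n,(x0,x1,y0,y1) in dict(bottle=(236,272,195,238),beaker=(388,428,218,258),rack=(182,234,156,252)).items():print(n,abs(a-b)[y0:y1,x0:x1].mean())
bot.job_done()
```

```text
knob [-0.01283734  0.04225967] latch 2.2608969365316236
bottle 0.9405684754521964
beaker 0.9160416666666666
rack 3.4879139957264957
the job is handed in; nothing more can be done
```

The cartridge is pushed fully home, the latch is swung round behind it to its stop, and the job is handed in. It took about 13 s of the 48 s on the robot's clock.

- **Cartridge:** I pushed it with shut fingers until it stopped against the housing at about 20 N. The first stretch was too high on the back plate, with about 9 N of lift on the tool. I backed off, went 16 mm lower, and the rest went cleanly. In the top view the front edge lies at about 90 mm, which is home, to within about 2 mm.
- **Latch:** I swept the knob round until the lever met its stop, then pressed to about 23 N. From the top view the latch angle is 2.26 rad, against 2.27 at the stop.
- **Bystanders:** The wash bottle and beaker show no change between the first and last top pictures. The rack area changed slightly more (mean 3.5 grey levels against 0.9). I put that down to the arm's shadow but did not check further; the rack looks in place in the last picture.
- **Robot:** It ended well clear of everything, touching nothing.
- **Disagreement:** An early cross-check of a housing corner gave 158 mm instead of 100 mm. I had matched the wrong corner in the side view, and projecting the housing corners into that view confirmed the module pose.

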